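# Stand the graphite plate to cool and wind the timer

### The arm

A 6-joint arm with a two-finger parallel gripper is mounted at the origin on the work surface. World frame = base frame: x ahead of the robot, y to its left, z up, the work surface at z = 0. Lengths are in m, angles in rad, forces in N, time in s.
With the tool pointing down it reaches from about 0.325 to 0.925 m from the base axis. Payload 3.1 kg.
Tool frame: the origin (TCP) lies between the finger pads; the fingertips stand 8 mm ahead of it and the grasp point (between the pads) lies 11 mm behind it; z points along the fingers, y is the line along which they close (so a half turn about z gives the same grasp; the last joint's range is limited). The gripper opens to 85 mm and grips with 20 to 120 N. Pads are 22 mm wide; open, the fingers measure 114 mm over their backs; the gripper's body (76 mm by 85 mm) begins 54 mm behind the grasp point. The pads swing forward as they close: fully open they stand 13 mm farther back than shut.
Start: joints at [1.152, 0.217, 1.613, -0, 1.311, -0.112], TCP at [0.189, 0.596, 0.239] pointing down, gripper open.
Joint ranges: [-2.75, 2.75], [-0.78, 2.1], [0.31, 2.55], [-1.13, 4.27], [0.13, 2.63], [-2.58, 2.58]. Speed limits (rad/s): [2.79, 2.79, 3.14, 3.14, 3.14, 3.14].

### API

Orientations are given as a unit quaternion [w, x, y, z].
In Python, from station import arm gives the robot as it stands.
- The arm moves only by the tool step_arm, never from a script. Its argument "moves" is one flat list of numbers, 5 for each row, row after row: the opening, from 0 (shut) to 1 (fully open), then the shift along the world's x, y, z in units of 60 mm (1.0 is 60 mm), then the turn about the world's z in units of 5 degrees (1.0 is 5 degrees). A call has 1 to 10 rows; each row is the pose to reach, as a shift and turn from the pose commanded when the call began; what a row does not reach only later rows make up. A row lasts 1/8 s, in which the tool goes at most 62.5 mm and 10.7 degrees, less where a joint would pass 70% of its speed; a pose out of reach is approached as far as the arm can. A call with a gripper value outside its range is refused whole. The fingers move at their own pace and stop on an object; "newtons" is the grip in N (left out, the last holds). Time passes only in rows, so rows that repeat a pose let the fingers close. It gives the time, the measured TCP pose, the force, the opening and the grip force at its end, in the units of the state.
- arm.state(): the state, without advancing time (a new reading comes with each control period).
- arm.grab_frame(name): name is "scene" or "top"; returns the picture (420x560x3 uint8, red, green, blue); there is no depth.
- arm.camera_params(name): a dict with "fx", "fy", "cx", "cy" (pixels), "k1" (the pictures are not rectified: a ray, as slopes to the right and down, at radius r is drawn at 1 + k1 r^2 times it, then the intrinsics apply), "camera_from_world" (4x4, takes a point from world to camera coordinates). Camera axes: x right, y up, looking along -z (the intrinsics and any distortion apply to the point x, -y, -z); pixel columns grow to the right and rows downward; lengths in m; the calibration is good to about 2 mm. A picture is of the moment at which its call begins. camera_params takes no time and is no camera call.
- arm.sign_off(): hands the job in; it is judged then, once.
The state is a dict: "t": time; "joints": joint angles; "joint_vel": joint speeds; "tau": joint torques, N m; "ee_pos": TCP position; "ee_rot": TCP orientation; "force": force on the tool from outside, world axes, zero at the start; "moment": the same for the moment, N m; "width": finger opening in m; "gripper_force": force on a finger pad.
Only numpy, scipy, OpenCV 4.12 (cv2) and the standard library are available. Lean on these libraries where they do the work, as an engineer would, in place of code of your own. Each camera call takes 0.05 s, during which the arm holds its last target. There are 200 camera calls.

### The job

Take the graphite shaping plate off its sloping easel and stand it upright on one of its long thin edges on the flat firebrick, lengthwise along the brick and wholly on it, standing free. Once it stands there, wind the cool-down timer: turn its key clockwise, in several turns, until it goes no further. Leave the cans, bottle, jar, bead tin and tweezers as they are.

Things in the scene. Friction and masses are not known exactly. Their poses are not given: they have to be found in the camera images.
- plate: Dark grey graphite plate, 120 x 16 x 90 mm, about 0.3 kg. Origin at its centre; x along the 120 mm length, y through the 16 mm thickness, z along the 90 mm height (either long edge may be the foot). At the start it leans on the easel: z points up the slope, 60 degrees above the horizontal and towards the robot's side, x is level.
- easel: Fixed dark steel easel: two sloping bars 12 mm wide with an open gap of 84 mm between them, and lips at the foot that carry the plate's lower long edge. Origin on the work surface under its middle; x points to the low end of the slope (away from the robot), y along the plate's length. The plate's top 23 mm project above the bars; behind its middle, between the bars, is free space.
- brick: Cream insulating firebrick lying flat, fixed, 230 x 114 x 32 mm. Origin at the centre of its underside on the work surface; x along its 230 mm length, y along its 114 mm width, z up; its top is 32 mm above the work surface.
- timer: Round white clockwork timer, fixed, 74 mm diameter and 40 mm high, with the winding key on top. Origin at the centre of its underside, z up.
- key_grip (a point): Middle of the key's upright flat wing, on the turning axis, 66 mm above the work surface. The wing is 42 mm long (along this point's x), 9 mm thick (y) and 30 mm high (from 51 to 81 mm above the work surface); the point turns with the key.
- key (a joint): How far the key has been wound, rad: 0 run down, 2.8 fully wound against its stop; grows when turned clockwise seen from above. It stays where it is left.
- mandrel_can: Loose tin can with thin steel rods standing in it, 74 mm diameter, can 105 mm high, rods to 175 mm. Origin at the centre of its underside.
- empty_can: Loose open empty tin can, 84 mm diameter, 85 mm high. Origin at the centre of its underside.
- bottle: Loose white plastic bottle, 54 mm diameter, 130 mm high. Origin at the centre of its underside.
- jar: Loose amber glass jar with a steel lid, 60 mm diameter, 75 mm high. Origin at the centre of its underside.
- bead_tin: Loose shallow round tin of glass beads, 80 mm diameter, 22 mm high. Origin at the centre of its underside.
- tweezers: Loose steel tweezers lying flat, about 155 x 26 x 9 mm along their x. Origin under their middle.

How it is judged:
On the way, in this order (a step that is already met when the one before it is completed fails the run):
1. The plate stands upright on a long edge on the firebrick, let go, before the key is wound ((angle between plate's own z axis and vertical below 0.06 rad or angle between plate's own z axis and vertical above 3.0816 rad) and z of plate in the frame of brick between 0.072 and 0.082 m and x of plate in the frame of brick between -0.055 and 0.055 m and y of plate in the frame of brick between -0.048 and 0.048 m and angle between the x axis of plate and the x axis of brick, either way round below 0.2 rad and linear speed of plate below 0.02 m/s and contact force between plate and the fingers below 0.1 N), for 0.4 s.
2. The timer's key is wound to its stop (value of joint key above 2.65 rad), for 0.2 s.
At the end, for the whole second after the job is handed in: The plate stands upright (within about 3.4 degrees) on a long edge on top of the firebrick, lengthwise along it (within 11 degrees) and wholly on it (its centre within 55 mm along and 48 mm across of the brick's centre), let go and at rest; the key is wound past 2.65 rad (the stop is at 2.8) (all of step 1 and value of joint key above 2.65 rad); the robot touches nothing.
It fails at once if A can, the bottle, the jar, the bead tin or the tweezers is shifted by more than 30 mm (distance of any of mandrel_can, empty_can, bottle, jar, bead_tin, tweezers from where it was at the start of the episode above 0.03 m).
It fails at once if One of them is tipped over (angle between any of mandrel_can, empty_can, bottle, jar, bead_tin, tweezers's own z axis and vertical above 0.5 rad).
It also fails if it takes over 67 s, if anything falls off the work surface, if the arm or the gripper's body presses on something with over 40 N, if the wrist force passes 120 N, or if a joint passes its speed limit or range.

## Working session

There is one attempt and no reset: what is moved stays moved. The work goes in short steps, Python scripts to look and compute and a tool call to move; the robot and the scene stay as the last step left them, time stands still between calls to the robot, and variables do not carry over. Pictures are saved under pics/ and viewed, at most 10 in all, crops included, and the job is handed in when it is done.

Besides the shell and the picture viewer there is one more tool, called after "Emit:" by a JSON object that holds its "method" and its "body", one argument or row to a line. step_arm: Moves the arm, as the interface text tells. Its arguments: {"type":"object","properties":{"moves":{"type":"array"},"newtons":{"type":"number"}},"required":["moves"]}

```bash
mkdir -p pics; python3 - <<'E'
from station import arm
import cv2
for n in("scene","top"):
    f=arm.grab_frame(n); cv2.imwrite(f"pics/{n}0.png",cv2.cvtColor(f,cv2.COLOR_RGB2BGR)); p=arm.camera_params(n); print(n,p)
print(arm.state())
E
```

```text
scene {'fx': 443.6137661093924, 'fy': 443.6137661093924, 'cx': 284.42200006439685, 'cy': 208.73648884165684, 'k1': -0.03658992797594906, 'camera_from_world': array([[ 0.12061886,  0.99268862, -0.00451624, -0.08614293],
       [-0.72315249,  0.09098317,  0.68466966,  0.40435423],
       [ 0.68007468, -0.07931814,  0.72883953, -1.5520406 ],
       [ 0.        ,  0.        ,  0.        ,  1.        ]])}
top {'fx': 428.9213116567935, 'fy': 428.9213116567935, 'cx': 277.600223651719, 'cy': 214.1940086830731, 'k1': -0.017125369855187794, 'camera_from_world': array([[-0.01133184, -0.99991384,  0.0066258 , -0.00944674],
       [ 0.9977049 , -0.01086393,  0.06683494, -0.6231501 ],
       [-0.06675719,  0.00736796,  0.99774205, -0.999414  ],
       [ 0.        ,  0.        ,  0.        ,  1.        ]])}
{'t': 0.1, 'joints': array([ 1.15182978e+00,  2.17693540e-01,  1.61479531e+00,  2.38784619e-05,
        1.31132014e+00, -1.12185029e-01]), 'joint_vel': array([ 0.00099068, -0.00153332, -0.00324622, -0.00204287,  0.0029426 ,
       -0.00016663]), 'tau': array([-1.09367411e-03, -3.98071432e+01, -3.04973495e+01, -2.70136215e-04,
        4.31355918e-03, -2.72725032e-05]), 'ee_pos': array([0.18840943, 0.59515938, 0.23807835]), 'ee_rot': array([-3.01987432e-04,  1.52792897e-01,  9.88257609e-01, -1.06629132e-03]), 'force': array([ 0.41598654, -0.26786502,  0.19944222]), 'moment': array([-0.00183014,  0.00795712,  0.01128806]), 'gripper_force': 0.0, 'width': 0.08525261831523812}
```

View pics/scene0.png

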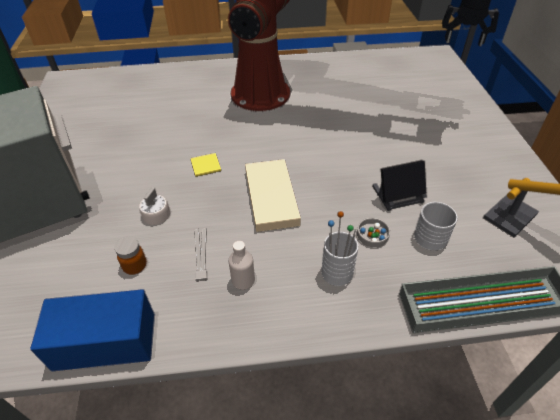

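View pics/top0.png

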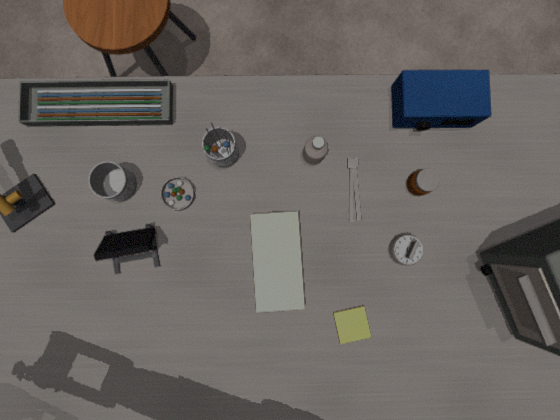

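The scene view shows the plate on the easel at about (403,182), the brick at (272,193) and the timer at (153,208). The top view shows them at (127,243), (277,262) and (408,250).

```bash
cat > h.py <<'E'
import numpy as np, cv2
from station import arm
def ray(n,uv):
    p=arm.camera_params(n); uv=np.asarray(uv,float).reshape(-1,2)
    d=np.c_[(uv[:,0]-p["cx"])/p["fx"],(uv[:,1]-p["cy"])/p["fy"]]; s=d.copy()
    for _ in range(20): s=d/(1+p["k1"]*(s**2).sum(1,keepdims=True))
    T=p["camera_from_world"]; R=T[:3,:3]; o=-R.T@T[:3,3]
    v=np.c_[s[:,0],-s[:,1],-np.ones(len(s))]@R
    return o,v/np.linalg.norm(v,axis=1,keepdims=True)
def plane(n,uv,z):
    o,v=ray(n,uv); return o+v*((z-o[2])/v[:,2])[:,None]
def tri(a,b):
    """scene uv, top uv -> point, gap"""
    out=[]
    for p,q in zip(np.reshape(a,(-1,2)),np.reshape(b,(-1,2))):
        o1,v1=ray("scene",p); o2,v2=ray("top",q)
        s,_,_,_=np.linalg.lstsq(np.c_[v1[0],-v2[0]],o2-o1,rcond=None)
        x,y=o1+s[0]*v1[0],o2+s[1]*v2[0]; out.append(np.r_[(x+y)/2,np.linalg.norm(x-y)])
    return np.array(out)
def quad(n,f,lo,hi,box):
    x0,y0,x1,y1=box; m=np.zeros(f.shape[:2],np.uint8); h=cv2.cvtColor(f,cv2.COLOR_RGB2HSV)
    m[y0:y1,x0:x1]=cv2.inRange(h,lo,hi)[y0:y1,x0:x1]; 
    c=max(cv2.findContours(m,cv2.RETR_EXTERNAL,cv2.CHAIN_APPROX_NONE)[0],key=cv2.contourArea)
    return c
E
python3 - <<'E'
from h import *
S=cv2.imread("pics/scene0.png");T=cv2.imread("pics/top0.png")
for n,f,lo,hi,b in (("scene",S,(15,30,150),(40,255,255),(235,150,310,240)),("top",T,(15,12,130),(75,60,255),(240,200,315,325))):
    c=quad(n,f[:,:,::-1].copy(),lo,hi,b); print(n,cv2.contourArea(c),cv2.approxPolyDP(cv2.convexHull(c),4,True).reshape(-1,2).tolist(),cv2.minAreaRect(c))
def crop(f,x,y,w,h,k): return cv2.resize(f[y:y+h,x:x+w],None,fx=k,fy=k,interpolation=cv2.INTER_CUBIC)
def fit(a):return cv2.convertScaleAbs(a,alpha=1.5,beta=20)
A=np.vstack([np.hstack([crop(S,370,150,65,60,6),crop(S,130,180,65,60,6)]),
  np.hstack([crop(T,90,217,75,45,5.2) if 0 else crop(T,92,215,70,45,390/70)[:250,:390],crop(T,380,227,70,45,390/70)[:250,:390]])])
cv2.imwrite("pics/crops0.png",fit(A)[:600,:800]); print(A.shape)
E
```

```text
scene 2588.0 [[283, 159], [300, 218], [256, 224], [245, 163]] ((272.03094482421875, 190.60263061523438), (64.55855560302734, 45.52808380126953), 78.92979431152344)
top 4331.5 [[297, 212], [304, 308], [268, 311], [255, 299], [250, 215]] ((276.7698974609375, 261.5487060546875), (98.3150863647461, 48.42583084106445), 86.18592071533203)
(610, 780, 3)
```

View pics/crops0.png

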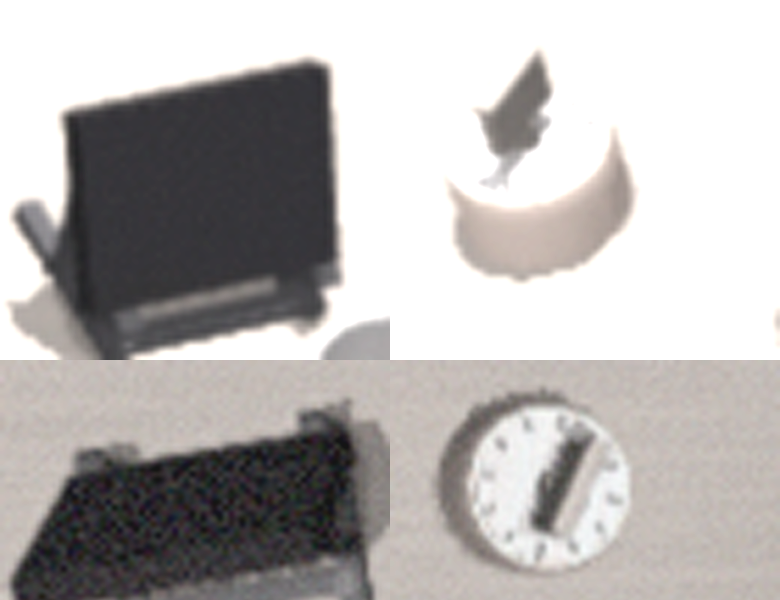

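The crops show the plate's front face with its top edge from about (382,169) to (424,161) in the scene view. The key wing in the top view runs from about (408,257) to (415,240).

```bash
python3 - <<'E'
from h import *
S=cv2.imread("pics/scene0.png")[:,:,::-1].copy();T=cv2.imread("pics/top0.png")[:,:,::-1].copy()
for n,f,v,b in (("scene",S,50,(375,150,432,203)),("top",T,32,(90,222,165,266))):
    for vv in (v-8,v,v+10):
        c=quad(n,f,(0,0,0),(180,255,vv),b); print(n,vv,cv2.contourArea(c),cv2.approxPolyDP(cv2.convexHull(c),2.5,True).reshape(-1,2).tolist())
# brick
sb=[[283,159.5],[300,218],[256,224.5],[245,163]]; tb=[[250,304],[250,214]]
print("brick scene z.032",plane("scene",[[284,159.5],[299.5,218.5],[256,224.5],[245,163]],.032).round(4).tolist())
print("brick top",plane("top",[[250,212],[298,210],[304,311],[257,314]],.032).round(4).tolist())
# timer: white disc top, wing
h=cv2.cvtColor(T,cv2.COLOR_RGB2HSV); m=np.zeros(T.shape[:2],np.uint8); m[230:270,390:428]=(h[230:270,390:428,2]>190)*255
c=max(cv2.findContours(m,0,1)[0],key=cv2.contourArea); cc=cv2.minEnclosingCircle(c); print(cc,plane("top",cc[0],.04))
k=np.zeros_like(m); k[238:260,400:420]=(h[238:260,400:420,2]<110)*255
c=max(cv2.findContours(k,0,1)[0],key=cv2.contourArea); print("wing",cv2.minAreaRect(c),cv2.boxPoints(cv2.minAreaRect(c)).tolist())
e=cv2.fitLine(c,cv2.DIST_L2,0,.01,.01).ravel(); a=plane("top",[e[2:]-e[:2]*8,e[2:],e[2:]+e[:2]*8],.081); print(a, np.degrees(np.arctan2(*(a[2]-a[0])[[1,0]])))
E
```

```text
scene 42 1453.0 [[422, 161], [425, 187], [422, 201], [383, 202], [378, 194], [381, 169]]
scene 50 1524.0 [[423, 161], [423, 201], [382, 202], [377, 192], [381, 169]]
scene 60 1559.0 [[423, 161], [423, 201], [382, 202], [375, 189], [381, 169]]
top 24 891.0 [[154, 229], [156, 248], [95, 257], [104, 237], [111, 233]]
top 32 1184.5 [[154, 228], [155, 249], [96, 259], [95, 253], [105, 236]]
top 42 1251.5 [[154, 228], [156, 250], [95, 258], [104, 236], [150, 225]]
brick scene z.032 [[0.4008, 0.037, 0.032], [0.6292, 0.0483, 0.032], [0.6355, -0.0608, 0.032], [0.4019, -0.0738, 0.032]]
brick top [[0.6281, 0.0486, 0.032], [0.6316, -0.0644, 0.032], [0.3964, -0.075, 0.032], [0.3909, 0.0341, 0.032]]Traceback (most recent call last):
  File "<stdin>", line 12, in <module>
ValueError: max() iterable argument is empty
```

```bash
python3 - <<'E'
from h import *
T=cv2.imread("pics/top0.png")[:,:,::-1].copy();S=cv2.imread("pics/scene0.png")[:,:,::-1].copy()
print("plate top edge",tri([[423.5,160.5],[381,168.5]],[[95,258.5],[157,249.5]]).round(4).tolist())
print("plate low edge front z~.02-.03",plane("top",[[105,235.5],[154,228]],.03).round(4).tolist())
print("brick tri",tri([[284,159.5],[299.5,218.5],[256,224.5],[245,163]],[[257,314],[250,212],[298,210],[304,311]]).round(4).tolist())
g=cv2.cvtColor(T,cv2.COLOR_RGB2GRAY); print(g[225:275:3,385:430:3])
b=np.full(g.shape,0,np.uint8); b[230:270,385:430]=(g[230:270,385:430]>150)*255
c=max(cv2.findContours(b,0,1)[0],key=cv2.contourArea); cc=cv2.minEnclosingCircle(c); print(cc,plane("top",cc[0],.04))
k=np.zeros_like(b); k[237:260,403:419]=(g[237:260,403:419]<100)*255
c=max(cv2.findContours(k,0,1)[0],key=cv2.contourArea); print("wing",cv2.minAreaRect(c))
e=cv2.fitLine(c,cv2.DIST_L2,0,.01,.01).ravel(); a=plane("top",[e[2:]-e[:2]*8,e[2:],e[2:]+e[:2]*8],.081); print(a, np.degrees(np.arctan2(*(a[2]-a[0])[[1,0]])))
# wing top corners: scene crop (540,52),(482,112)?; top (415,239.6),(407.8,256.6)
print("wing tri",tri([[130+(540-390)/6,180+52/6],[130+(482-390)/6,180+112/6]],[[407.8,256.6],[415,239.6]]).round(4).tolist())
E
```

```text
plate top edge [[0.5255, 0.3873, 0.0963, 0.0046], [0.545, 0.259, 0.0982, 0.0204]]
plate low edge front z~.02-.03 [[0.5766, 0.3899, 0.03], [0.593, 0.2747, 0.03]]
brick tri [[0.3895, 0.0364, 0.0224, 0.0038], [0.6282, 0.0486, 0.0309, 0.0002], [0.6321, -0.0627, 0.0284, 0.0039], [0.3957, -0.0746, 0.0268, 0.0015]]
[[114 113 112 111 112 116 110 117 116 113 117 117 113 114 115]
 [117 115 112 113 114 115 114 113 109 111 112 113 112 110 112]
 [112 115 115 115 116 110 111 111 115 116 116 113 112 112 112]
 [115 114 113 112 105  70  64  73  72 104 118 115 116 109 114]
 [114 114 115  62  52 115 133 147 144 139 130 116 115 116 116]
 [117 115  76  60 119 141 148 145 147  90  82 140 110 112 116]
 [115 115  54  78 143 128 147 149 122  39 101 119 128 118 116]
 [116  99  64  99 135 146 147 146  75  39 122 118 147 111 112]
 [116  85  62 137 149 147 147  90  45  86 120 147 146 114 111]
 [114 104  65 108 142 148 147  80  37 126 122 141 121 114 115]
 [116 107  69  83 136 148 133  37  68 121 149 146 142 117 115]
 [120 113  91  67 126 133 140 127 100 123 148 130 116 112 115]
 [116 116 114  89  74 132 134 109 148 127 148 111 114 110 113]
 [113 110 114 117 115  95  92 109 116 101 112 115 114 116 111]
 [114 115 112 114 116 114 116 115 114 116 116 117 115 115 113]
 [112 111 112 114 111 116 113 118 112 114 113 113 113 111 113]
 [111 113 112 113 112 116 112 116 112 115 117 118 114 113 114]]
((407.0, 242.0), 9.999999747378752e-05) [[ 0.55344455 -0.31729539  0.04      ]]
wing ((409.7377624511719, 247.88525390625), (5.95502233505249, 19.6973819732666), 23.629377365112305)
[[ 0.52353938 -0.30277704  0.081     ]
 [ 0.53956668 -0.31089324  0.081     ]
 [ 0.55563217 -0.31903282  0.081     ]] -26.863327948346008
wing tri [[0.5208, -0.3068, 0.0745, 0.0012], [0.5587, -0.3248, 0.0786, 0.0023]]
```

Emit:
{"method": "step_arm", "body": {
  "moves": [1, 6.2, -4.38, -0.6, -12.9, 1, 6.2, -4.38, -0.6, -12.9, 1, 6.2, -4.38, -0.6, -12.9, 1, 6.2, -4.38, -0.6, -12.9, 1, 6.2, -4.38, -0.6, -12.9, 1, 6.2, -4.38, -0.6, -12.9, 1, 6.2, -4.38, -0.6, -12.9, 1, 6.2, -4.38, -0.6, -12.9, 1, 6.2, -4.38, -0.6, -12.9, 1, 6.2, -4.38, -0.6, -12.9]
}}

```text
t: 1.35
ee_pos: [0.5593, 0.3341, 0.2031]
ee_rot: [-0.001, 0.656, 0.755, -0.0]
force: [-0.2, 0.7, 0.2]
width: 0.0855
gripper_force: 0.0
```

Emit:
{"method": "step_arm", "body": {
  "moves": [1, 0.04, -0.03, -0.6, 0, 1, 0.04, -0.03, -1.2, 0, 1, 0.04, -0.03, -1.2, 0]
}}

```text
t: 1.72
ee_pos: [0.5586, 0.3315, 0.1275]
ee_rot: [-0.002, 0.656, 0.755, -0.004]
force: [-0.7, 0.5, -0.1]
width: 0.0853
gripper_force: 0.0
```

```bash
python3 - <<'E'
from h import *
S=arm.grab_frame("scene")[:,:,::-1];T=arm.grab_frame("top")[:,:,::-1]
a=cv2.resize(S[100:220,350:480],None,fx=3,fy=3,interpolation=2);b=cv2.resize(T[190:310,60:190],None,fx=3,fy=3,interpolation=2)
cv2.imwrite("pics/c1.png",cv2.convertScaleAbs(np.hstack([a,b]),alpha=1.6,beta=15)); print(arm.state()["ee_pos"])
E
```

```text
[0.56232057 0.33250257 0.13202364]
```

View pics/c1.png

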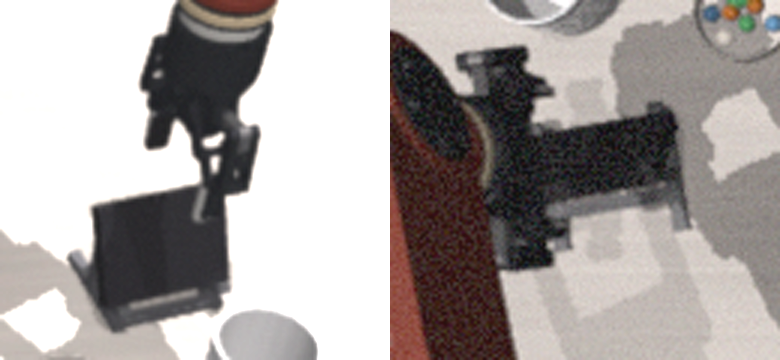

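The scene crop shows the open gripper above the plate, with its front finger before the plate face at about pixel (418,172). The top crop agrees with the measured centre.

Emit:
{"method": "step_arm", "body": {
  "moves": [1, 0, 0, -0.4, 0, 1, 0, 0, -0.75, 0, 1, 0, 0, -1.08, 0, 1, 0, 0, -1.08, 0]
}}

```text
t: 2.33
ee_pos: [0.5613, 0.3305, 0.0641]
ee_rot: [-0.001, 0.657, 0.754, -0.002]
force: [0.3, 0.5, -1.0]
width: 0.0855
gripper_force: 0.0
```

Emit:
{"method": "step_arm", "body": {
  "moves": [1, 0.18, 0.025, 0, 0, 1, 0.36, 0.05, 0, 0, 1, 0.36, 0.05, 0, 0, 0.6, 0.36, 0.05, 0, 0, 0.4, 0.36, 0.05, 0, 0, 0.3, 0.36, 0.05, 0, 0],
  "newtons": 30
}}

```text
t: 3.08
ee_pos: [0.5848, 0.3343, 0.0666]
ee_rot: [0.0, 0.657, 0.754, 0.0]
force: [0.3, 0.2, 0.2]
width: 0.0324
gripper_force: 0.0
```

Emit:
{"method": "step_arm", "body": {
  "moves": [0.2, 0, 0, 0, 0, 0.1, 0, 0, 0, 0, 0, 0, 0, 0.05, 0, 0, 0, 0, 0.1, 0, 0, 0, 0, 0.1, 0]
}}

```text
t: 3.7
ee_pos: [0.5853, 0.3342, 0.0725]
ee_rot: [0.0, 0.657, 0.754, 0.0]
force: [-0.2, 0.3, -3.8]
width: 0.0156
gripper_force: 29.1
```

```bash
python3 - <<'E'
from h import *
S=arm.grab_frame("scene")[:,:,::-1];T=arm.grab_frame("top")[:,:,::-1]
a=cv2.resize(S[100:220,350:480],None,fx=3,fy=3,interpolation=2);b=cv2.resize(T[190:310,60:190],None,fx=3,fy=3,interpolation=2)
cv2.imwrite("pics/c2.png",cv2.convertScaleAbs(np.hstack([a,b]),alpha=1.6,beta=15)); print(arm.state()["width"])
E
```

```text
0.015611071636076777
```

View pics/c2.png

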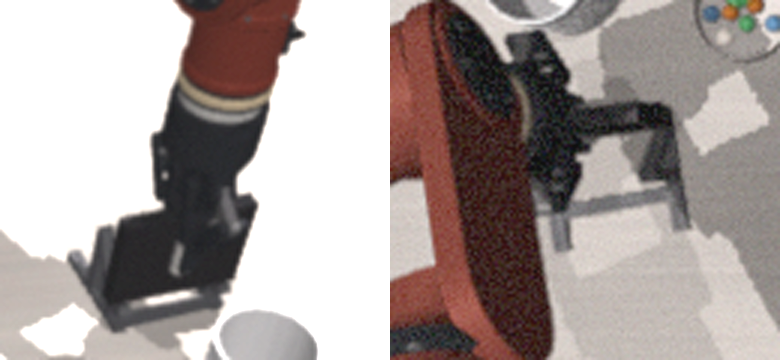

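The plate is upright between the fingers, just clear of the lips. Next I lift it and carry it to the brick.

Emit:
{"method": "step_arm", "body": {
  "moves": [0, 0, 0, 0.4, 0, 0, 0, 0, 1.2, 0, 0, 0, 0, 2.1, 0, 0, -0.2, -0.8, 2.1, 2, 0, -0.4, -1.7, 2.1, 4, 0, -0.6, -2.6, 2.1, 6, 0, -0.7, -3.5, 2.1, 8, 0, -0.9, -4.4, 2.1, 10, 0, -1.1, -5.2, 2.1, 12, 0, -1.18, -5.79, 2.1, 14],
  "newtons": 60
}}

```text
t: 5.05
ee_pos: [0.5131, -0.0152, 0.1984]
ee_rot: [0.0, 0.103, 0.995, -0.0]
force: [1.0, -0.2, -3.7]
width: 0.0155
gripper_force: 62.8
```

Emit:
{"method": "step_arm", "body": {
  "moves": [0, 0, 0, -0.3, 1.5, 0, 0, 0, -0.8, 3, 0, 0, 0, -1.4, 3, 0, 0, 0, -1.6, 3, 0, 0, 0, -1.6, 3]
}}

```text
t: 5.68
ee_pos: [0.5133, -0.0131, 0.1019]
ee_rot: [-0.001, -0.025, 1.0, 0.0]
force: [-0.0, -0.6, -3.4]
width: 0.015
gripper_force: 62.7
```

```bash
python3 - <<'E'
from h import *
S=arm.grab_frame("scene")[:,:,::-1];T=arm.grab_frame("top")[:,:,::-1]
a=cv2.resize(S[120:245,210:340],None,fx=3,fy=3,interpolation=2);b=cv2.resize(T[200:325,215:345],None,fx=3,fy=3,interpolation=2)
cv2.imwrite("pics/c3.png",np.hstack([a,b])); print(arm.state()["ee_pos"])
E
```

```text
[ 0.51528001 -0.01335049  0.10393272]
```

View pics/c3.png

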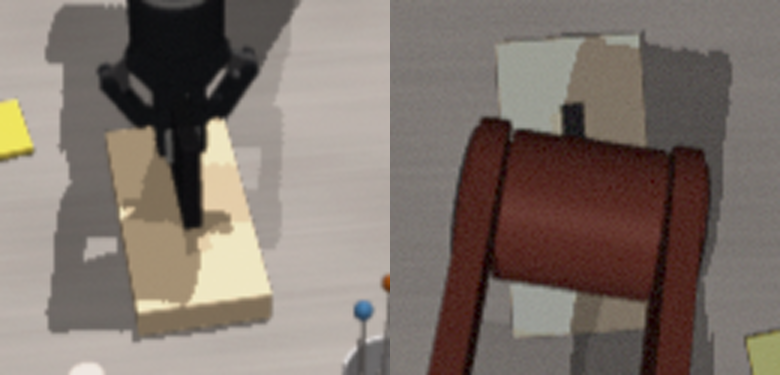

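The plate hangs upright and lengthwise over the brick, near its middle; its far lower corner is at about scene pixel (274,196). I lower it in small steps, watching the force.

Emit:
{"method": "step_arm", "body": {
  "moves": [0, 0, 0, -0.2, 0, 0, 0, 0, -0.3, 0, 0, 0, 0, -0.3, 0]
}}

```text
t: 6.15
ee_pos: [0.5132, -0.013, 0.0838]
ee_rot: [-0.001, -0.026, 1.0, 0.0]
force: [-0.2, 0.1, -3.9]
width: 0.0152
gripper_force: 62.9
```

Emit:
{"method": "step_arm", "body": {
  "moves": [0, 0, 0, -0.03, 0, 0, 0, 0, -0.06, 0, 0, 0, 0, -0.06, 0]
}}

```text
t: 6.52
ee_pos: [0.5139, -0.0132, 0.0808]
ee_rot: [-0.0, -0.026, 1.0, 0.0]
force: [-0.2, -0.3, -2.6]
width: 0.015
gripper_force: 62.9
```

Emit:
{"method": "step_arm", "body": {
  "moves": [0, 0, 0, -0.02, 0, 0, 0, 0, -0.04, 0, 0, 0, 0, -0.04, 0]
}}

```text
t: 6.9
ee_pos: [0.5138, -0.0132, 0.0784]
ee_rot: [-0.0, -0.025, 1.0, 0.0]
force: [-0.3, 0.1, -3.1]
width: 0.0151
gripper_force: 62.9
```

Emit:
{"method": "step_arm", "body": {
  "moves": [0, 0, 0, -0.03, 0, 0, 0, 0, -0.03, 0]
}}

```text
t: 7.15
ee_pos: [0.5137, -0.0131, 0.0765]
ee_rot: [-0.0, -0.025, 1.0, 0.0]
force: [0.0, -0.1, -3.5]
width: 0.0152
gripper_force: 62.9
```

Emit:
{"method": "step_arm", "body": {
  "moves": [0, 0, 0, -0.03, 0, 0, 0, 0, -0.03, 0]
}}

```text
t: 7.4
ee_pos: [0.5137, -0.0131, 0.0747]
ee_rot: [-0.0, -0.025, 1.0, 0.0]
force: [-0.3, -0.8, -3.0]
width: 0.0153
gripper_force: 62.9
```

Emit:
{"method": "step_arm", "body": {
  "moves": [0, 0, 0, -0.03, 0, 0, 0, 0, -0.03, 0]
}}

```text
t: 7.65
ee_pos: [0.5137, -0.0131, 0.0729]
ee_rot: [-0.0, -0.026, 1.0, 0.0]
force: [0.6, 0.2, -3.6]
width: 0.0152
gripper_force: 62.9
```

Emit:
{"method": "step_arm", "body": {
  "moves": [0, 0, 0, -0.03, 0, 0, 0, 0, -0.03, 0]
}}

```text
t: 7.9
ee_pos: [0.5138, -0.0131, 0.0711]
ee_rot: [-0.0, -0.025, 1.0, 0.0]
force: [-0.2, 1.0, -2.8]
width: 0.0156
gripper_force: 62.9
```

Emit:
{"method": "step_arm", "body": {
  "moves": [0, 0, 0, -0.03, 0, 0, 0, 0, -0.03, 0]
}}

```text
t: 8.15
ee_pos: [0.5142, -0.0132, 0.0703]
ee_rot: [0.0, -0.026, 1.0, -0.0]
force: [-3.1, -0.2, 4.4]
width: 0.0153
gripper_force: 63.6
```

Emit:
{"method": "step_arm", "body": {
  "moves": [0, 0, 0, -0.03, 0, 0, 0, 0, -0.03, 0]
}}

```text
t: 8.4
ee_pos: [0.5142, -0.0133, 0.0703]
ee_rot: [-0.001, -0.026, 1.0, -0.0]
force: [-8.2, 0.4, 15.4]
width: 0.015
gripper_force: 65.5
```

Emit:
{"method": "step_arm", "body": {
  "moves": [0, 0, 0, 0, 0, 0, 0, 0, 0, 0, 0, 0, 0, 0, 0],
  "newtons": 20
}}

```text
t: 8.78
ee_pos: [0.5142, -0.0133, 0.0703]
ee_rot: [-0.0, -0.026, 1.0, -0.0]
force: [-8.8, -0.4, 15.1]
width: 0.0154
gripper_force: 65.5
```

Emit:
{"method": "step_arm", "body": {
  "moves": [0.22, 0, 0, 0.02, 0, 0.26, 0, 0, 0.02, 0, 0.3, 0, 0, 0.02, 0, 0.4, 0, 0, 0.02, 0]
}}

```text
t: 9.28
ee_pos: [0.5139, -0.0132, 0.0686]
ee_rot: [-0.0, -0.025, 1.0, 0.0]
force: [0.2, 0.1, -0.0]
width: 0.0343
gripper_force: 0.0
```

```bash
python3 - <<'E'
from h import *
S=arm.grab_frame("scene")[:,:,::-1];T=arm.grab_frame("top")[:,:,::-1]
a=cv2.resize(S[120:245,210:340],None,fx=3,fy=3,interpolation=2);b=cv2.resize(T[200:325,215:345],None,fx=3,fy=3,interpolation=2)
cv2.imwrite("pics/c4.png",np.hstack([a,b])); print(arm.state()["ee_pos"])
E
```

```text
[ 0.51381904 -0.01314033  0.06864671]
```

View pics/c4.png

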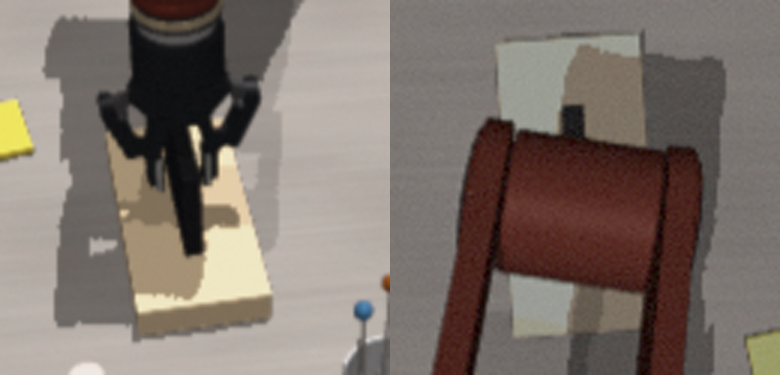

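The plate stands free and upright on the brick, its far end at about scene pixel (274,200), with a gap to both fingers. Next I retreat upwards and measure the timer.

Emit:
{"method": "step_arm", "body": {
  "moves": [0.6, 0, 0, 0, 0, 0.7, 0, 0, 0, 0, 0.7, 0, 0, 0.3, 0, 0.7, 0, 0, 0.9, 0, 0.7, 0, 0, 1.7, 0, 0.7, 0, 0, 2.3, 0, 0.7, 0, 0, 2.3, 0]
}}

```text
t: 10.25
ee_pos: [0.5172, -0.0136, 0.2127]
ee_rot: [0.005, -0.026, 1.0, -0.001]
force: [0.4, -0.2, 1.0]
width: 0.0597
gripper_force: 0.0
```

```bash
python3 - <<'E'
from h import *
T=cv2.imread("pics/top0.png");S=cv2.imread("pics/scene0.png")
g=cv2.GaussianBlur(cv2.cvtColor(T,cv2.COLOR_BGR2GRAY),(3,3),0)
b=np.zeros(g.shape,np.uint8); b[230:270,388:428]=(g[230:270,388:428]>124)*255
c=cv2.convexHull(np.vstack([x for x in cv2.findContours(b,0,1)[0] if cv2.contourArea(x)>4])); e=cv2.fitEllipse(c); print("disc",e,plane("top",e[0],.04))
g=cv2.cvtColor(S,cv2.COLOR_BGR2GRAY); print(g[184:224:2,138:172:2])
for z in (.051,.081): print(z,plane("scene",[[155,188.7],[145.3,198.7]],z).tolist())
E
```

```text
disc ((408.54315185546875, 249.4379425048828), (27.539892196655273, 28.737751007080078), 107.68141174316406) [[ 0.53610954 -0.32037651  0.04      ]]
[[173 174 173 174 174 174 176 175 175 176 174 175 174 175 174 173 172]
 [175 175 176 175 174 175 174 174 173 173 173 172 172 172 172 171 170]
 [174 174 175 174 173 174 169 173 139 170 173 172 172 173 172 172 170]
 [174 174 173 174 174 174 173 147  75 157 174 172 172 172 171 171 171]
 [173 173 173 173 171 170 164  81  59 142 174 174 173 174 173 173 173]
 [173 173 174 173 166 171 101  60  61  97 171 176 174 173 173 173 173]
 [172 173 172 169 173 125  66  63  62 117 210 184 203 177 175 176 174]
 [175 176 175 134 124  68  63  62  87 180 201 199 214 211 172 174 174]
 [174 175 204 181  80  62  64  63  89 125 217 220 175 183 176 173 173]
 [172 191 187 207  91  67  63  67  80 198 222 219 211 212 163 165 174]
 [174 212 212 221 123  71  73  80 133 217 221 216 188 188 149 140 172]
 [177 217 174 222 204 124 103 164 215 222 219 211 214 207 124 112 174]
 [172 200 212 219 188 120 152 208 219 223 219 179 211 149 111  90 159]
 [171 152 202 163 137 137 186 220 218 201 207 194 148 121 100  88 141]
 [171 125 145 195 199 173 176 193 213 203 166 135 119 106  95  89 124]
 [176 155 112 126 138 153 162 157 140 135 124 113 106 100  96  89 135]
 [175 149 107 112 119 122 124 123 121 116 111 107 103  98  95  96 161]
 [174 144 102 108 113 115 116 116 115 111 110 107 102  96  96 137 173]
 [174 146 103 106 111 113 113 115 113 110 109 107 102  97 148 175 176]
 [175 172 112 104 108 111 113 114 112 111 108 104 100 148 176 175 176]]
0.051 [[0.49580721719430243, -0.31313975019034823, 0.051000000000000045], [0.529873099074259, -0.33501766316127446, 0.051000000000000045]]
0.081 [[0.5280319903488013, -0.304219207683913, 0.08099999999999996], [0.5608250957159705, -0.3252797135530261, 0.08099999999999996]]
```

Emit:
{"method": "step_arm", "body": {
  "moves": [0.7, 0.42, -5.07, 0, -6.4, 0.7, 0.42, -5.07, 0, -6.4, 0.7, 0.42, -5.07, 0, -6.4, 0.7, 0.42, -5.07, 0, -6.4, 0.7, 0.42, -5.07, 0, -6.4, 0.7, 0.42, -5.07, 0, -6.4, 0.7, 0.42, -5.07, -0.5, -6.4, 0.7, 0.42, -5.07, -1.2, -6.4, 0.7, 0.42, -5.07, -1.5, -6.4, 0.7, 0.42, -5.07, -1.5, -6.4]
}}

```text
t: 11.5
ee_pos: [0.5378, -0.3155, 0.1148]
ee_rot: [-0.002, 0.251, 0.968, 0.001]
force: [0.2, -0.4, 0.5]
width: 0.0598
gripper_force: 0.0
```

```bash
python3 - <<'E'
from h import *
S=arm.grab_frame("scene")[:,:,::-1];T=arm.grab_frame("top")[:,:,::-1]
cv2.imwrite("pics/full5.png",S)
a=cv2.resize(S[140:260,100:310],None,fx=2.5,fy=2.5,interpolation=2);b=cv2.resize(T[200:320,365:455],None,fx=2.5,fy=2.5,interpolation=2)
cv2.imwrite("pics/c5.png",np.hstack([a,b])); s=arm.state();print(s["ee_pos"],s["joints"])
E
```

```text
[ 0.53997639 -0.31744067  0.11819062] [-6.43477466e-01  3.42819141e-01  1.69892737e+00  7.03834537e-05
  1.09801903e+00 -1.70732009e+00]
```

View pics/c5.png

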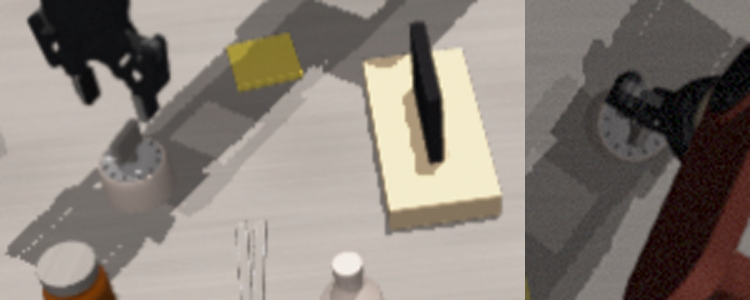

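The scene crop shows the plate standing free on the brick, and the open gripper straddling the key wing at about pixel (150,197).

Emit:
{"method": "step_arm", "body": {
  "moves": [0.7, 0, 0, -0.4, 0, 0.7, 0, 0, -0.8, 0, 0.7, 0, 0, -0.98, 0, 0.5, 0, 0, -0.98, 0, 0.3, 0, 0, -0.98, 0, 0.15, 0, 0, -0.98, 0, 0, 0, 0, -0.98, 0, 0, 0, 0, -0.98, 0],
  "newtons": 30
}}

```text
t: 12.6
ee_pos: [0.5389, -0.3203, 0.0598]
ee_rot: [0.001, 0.251, 0.968, -0.003]
force: [-4.4, -4.9, 1.5]
width: 0.0084
gripper_force: 29.1
```

Emit:
{"method": "step_arm", "body": {
  "moves": [0, 0, 0, 0, -1, 0, 0, 0, 0, -2.5, 0, 0, 0, 0, -4, 0, 0, 0, 0, -5.5, 0, 0, 0, 0, -7, 0, 0, 0, 0, -8.5, 0, 0, 0, 0, -10, 0, 0, 0, 0, -10, 0],
  "newtons": 50
}}

```text
invalid input at $.moves: expected a multiple of 5 numbers
```

Emit:
{"method": "step_arm", "body": {
  "moves": [0, 0, 0, 0, -1, 0, 0, 0, 0, -2.5, 0, 0, 0, 0, -4, 0, 0, 0, 0, -5.5, 0, 0, 0, 0, -7, 0, 0, 0, 0, -8.5, 0, 0, 0, 0, -10, 0, 0, 0, 0, -10],
  "newtons": 50
}}

```text
t: 13.6
ee_pos: [0.538, -0.321, 0.0598]
ee_rot: [0.001, 0.637, 0.771, -0.003]
force: [-6.3, -5.8, 3.1]
width: 0.0084
gripper_force: 53.6
```

Emit:
{"method": "step_arm", "body": {
  "moves": [0, -0.02, -0.02, 0, -1.5, 0, -0.02, -0.02, 0, -3, 0, -0.02, -0.02, 0, -4.5, 0, -0.02, -0.02, 0, -6, 0, -0.02, -0.02, 0, -7.5, 0, -0.02, -0.02, 0, -9, 0, -0.02, -0.02, 0, -10.5, 0, -0.02, -0.02, 0, -12, 0, -0.02, -0.02, 0, -14, 0, -0.02, -0.02, 0, -14]
}}

```text
t: 14.85
ee_pos: [0.5365, -0.3205, 0.0598]
ee_rot: [0.001, 0.964, 0.266, -0.002]
force: [-7.5, -3.1, 5.7]
width: 0.0081
gripper_force: 54.0
```

```bash
python3 -c "
from h import *
s=arm.state();print(s['joints'],s['moment'],s['force'])"
```

```text
[-0.64870709  0.42005517  1.72177584 -0.00480766  1.00051896  0.38528684] [-0.42688521  1.08619331 -0.01192121] [-7.47030944 -3.08244976  5.73106012]
```

Emit:
{"method": "step_arm", "body": {
  "moves": [0, -0.02, 0, 0, -1.5, 0, -0.02, 0, 0, -3, 0, -0.02, 0, 0, -4.5, 0, -0.02, 0, 0, -6, 0, -0.02, 0, 0, -7, 0, -0.02, 0, 0, -7]
}}

```text
t: 15.6
ee_pos: [0.5363, -0.3199, 0.06]
ee_rot: [0.002, 1.0, -0.029, -0.001]
force: [-4.6, -1.6, 6.0]
width: 0.0079
gripper_force: 134.3
```

```bash
python3 -c "
from h import *
s=arm.state();print(s['joints'],s['moment'],s['force'])"
```

```text
[-0.64748607  0.41821226  1.72390109 -0.00650262  0.99889681  0.98535556] [-0.04616918  0.76936193  2.79142478] [-4.63226685 -1.64869227  6.04377395]
```

Emit:
{"method": "step_arm", "body": {
  "moves": [0, 0, 0, 0, -0.5, 0, 0, 0, 0, -1, 0, 0, 0, 0, -1.5, 0, 0, 0, 0, -1.5]
}}

```text
t: 16.1
ee_pos: [0.5363, -0.3199, 0.0602]
ee_rot: [0.003, 0.996, -0.09, -0.002]
force: [-3.8, 0.2, 6.0]
width: 0.0083
gripper_force: 201.6
```

```bash
python3 -c "
from h import *
s=arm.state();print(s['joints'],s['moment'],s['force'],s['tau'])"
```

```text
[-0.64643774  0.41807482  1.72375281 -0.00918061  0.99905827  1.11004462] [0.08510596 0.63530018 4.63349758] [-3.83336026  0.21457797  5.95174782] [ -3.27655278 -39.73409772 -24.61608052   3.00639153  -0.93817133
   4.67258781]
```

Emit:
{"method": "step_arm", "body": {
  "moves": [0.2, 0, 0, 0, 0, 0.4, 0, 0, 0, 0, 0.6, 0, 0, 0, 0, 0.7, 0, 0, 0.2, 0, 0.7, 0, 0, 0.8, 0, 0.7, 0, 0, 1.6, 0, 0.7, -0.5, 0, 2.4, 0, 0.7, -1, 0, 2.6, 0, 0.7, -1.5, 0, 2.6, 0, 0.7, -1.5, 0, 2.6, 0]
}}

```text
t: 17.35
ee_pos: [0.4454, -0.3185, 0.215]
ee_rot: [0.0, 0.995, -0.102, 0.0]
force: [0.4, -1.0, -1.2]
width: 0.0595
gripper_force: 0.0
```

```bash
python3 - <<'E'
from h import *
S=arm.grab_frame("scene")[:,:,::-1];T=arm.grab_frame("top")[:,:,::-1]
a=cv2.resize(S[140:260,100:310],None,fx=2,fy=2,interpolation=2);b=cv2.resize(T[220:280,360:450],None,fx=4,fy=4,interpolation=2)
cv2.imwrite("pics/c6.png",np.hstack([a,b])); s=arm.state();print(s["ee_pos"])
E
```

```text
[ 0.4470729  -0.31869839  0.21468911]
```

View pics/c6.png

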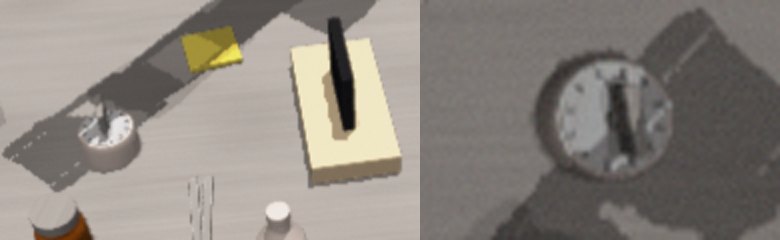

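The top crop shows the wing from about (513,241) to (517,260), which is +10° or so. The torque onset was also near +8°, which suggests the stop. I regrip once to confirm it.

Emit:
{"method": "step_arm", "body": {
  "moves": [0.7, 0.8, 0, 0, 1.5, 0.7, 1.5, 0, 0, 3.5, 0.7, 1.5, 0, -0.8, 3.5, 0.7, 1.5, 0, -1.7, 3.5, 0.7, 1.5, 0, -2.6, 3.5, 0.7, 1.5, 0, -2.6, 3.5, 0.4, 1.5, 0, -2.6, 3.5, 0.2, 1.5, 0, -2.6, 3.5, 0, 1.5, 0, -2.6, 3.5, 0, 1.5, 0, -2.6, 3.5]
}}

```text
t: 18.7
ee_pos: [0.5387, -0.3197, 0.0615]
ee_rot: [0.002, 0.999, 0.053, 0.002]
force: [-0.2, 1.6, 5.5]
width: 0.0079
gripper_force: 48.8
```

```bash
python3 -c "
from h import *
s=arm.state();print(s['moment'],s['force'],s['width'],s['ee_pos'])"
```

```text
[ 0.32178923 -0.01177287  0.52872447] [-0.21264738  1.58651357  5.45830121] 0.00790255878312149 [ 0.53873748 -0.31968765  0.06148965]
```

Emit:
{"method": "step_arm", "body": {
  "moves": [0, 0, 0, 0, -0.8, 0, 0, 0, 0, -1.6, 0, 0, 0, 0, -2.4, 0, 0, 0, 0, -2.4]
}}

```text
t: 19.2
ee_pos: [0.5387, -0.3198, 0.0617]
ee_rot: [0.003, 0.999, -0.046, 0.001]
force: [0.5, 2.5, 8.1]
width: 0.0082
gripper_force: 140.0
```

```bash
python3 -c "
from h import *
s=arm.state();print(s['moment'],s['force'],s['width'],s['ee_rot'])"
```

```text
[ 0.4587582  -0.05327096  3.12909554] [0.54071737 2.53842038 8.09425852] 0.008185720560923824 [ 0.00289216  0.99892773 -0.04618675  0.00134219]
```

The torque onset is at the same angle, so the key is at its stop. I release it and retreat.

Emit:
{"method": "step_arm", "body": {
  "moves": [0.2, 0, 0, 0, 0, 0.4, 0, 0, 0, 0, 0.6, 0, 0, 0, 0, 0.7, 0, 0, 0.2, 0, 0.7, 0, 0, 0.8, 0, 0.7, 0, 0, 1.6, 0, 0.7, 0, 0, 2.4, 0, 0.7, 0, 0, 2.4, 0, 0.7, 0, 0, 2.4, 0]
}}

```text
t: 20.32
ee_pos: [0.5366, -0.3186, 0.2025]
ee_rot: [0.0, 0.999, -0.053, 0.0]
force: [-0.0, 0.6, 0.4]
width: 0.0601
gripper_force: 0.0
```

```bash
python3 -c "
from h import *
s=arm.state();print(s['ee_pos'],s['force'],s['width']);print(arm.sign_off())"
```

```text
[ 0.53662242 -0.31855256  0.20251733] [-0.02472244  0.64307735  0.40709676] 0.06009628166302566
the job is handed in; nothing more can be done
None
```

The job is handed in, with no verdict returned: the plate stands free and upright lengthwise on the firebrick, and the timer key is wound to its stop (same torque onset on a second grip, though its angle was not read directly).

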